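Eject the backup drive and pack it under the case's divider

TASK

Pack the backup drive for collection: press the dock's eject pedal fully down to its stop so that the drive slides out, and let the pedal come up again. Take the drive and lay it gently and flat on the bottom of the open case, lengthwise and about in the middle, then set the divider over it so that it rests level on the four corner ledges inside the case. Leave the tape measure, the earbud case and the rest of the desk as they are.

Things in the scene. Friction and masses are not known exactly. Their poses are not given: they have to be found in the camera images.
- dock: Grey desktop drive dock, fixed: 125 deep (x) x 147 wide (y) x 38 mm high. Origin on its underside, 30 mm behind the front face; the front looks along its own -x. Its bay (65 mm wide, floor 8 mm, roof 32 mm above the desk) is centred on y = +32 mm, the eject pedal lies beside it at y = -38 mm. The bay covers the drive's top and sides: it only slides out along the dock's -x.
- pedal_pad (a point): Point to press, on the upper face of the eject pedal over the rubber ribs of its front end, 73 mm in front of its hinge. The pedal is a dark steel plate, 88 long x 50 mm wide in a 58 mm wide channel, hinged at its rear, front end standing up. Pressed to its stop, this point has sunk about 23 mm, to 39 mm above the desk (level with the dock's top), and moved 5 mm forwards.
- eject_pedal (a joint): Angle of the eject pedal: 0 up, at rest; 0.32 rad at its stop. A spring returns it; pressing takes about 3 N at first, about 8 N just before the stop. It drives a pusher behind the drive: the full stroke moves the drive 44 mm out of the bay, and there it stays when the pedal comes up.
- drive: Backup drive, 104 (x) x 62 (y) x 22 mm, 0.2 kg: aluminium with a paper label and, at its -x end, a black grip end 40 mm long and only 50 mm wide. Origin: middle of its underside. It starts flat on the bay floor, 4 mm of the grip end standing out of the mouth: too little to grasp before it is ejected. Once ejected, draw it about 60 mm further along the dock's -x to clear the bay.
- drive_grip (a point): Centre of the drive's grip end, half-way up: 31 mm from the middle of the drive towards its -x end, 11 mm above its underside. Axes as the drive's; grasp it here across its 50 mm width (along y).
- case: Grey carrying case, open, fixed. Origin in the middle of its underside; long axis along its y. Outside 112 (x) x 150 (y) mm, rim 50 mm high; inside 104 x 142 mm, floor at 5 mm. In each inner corner a post, 15 (x) x 14 (y) mm, stands up to 30 mm: its top is a ledge for the divider. Free between the posts: 74 mm in x, 114 mm in y. The open lid, 24 mm high, lies behind it (+x, to 178 mm).
- divider_grip (a point): Centre of the divider's handle, 27 mm above its underside. The divider, flat on the desk, is a white plate, 98 (x) x 136 (y) x 5 mm, 0.09 kg; the handle is a bar along y, 66 long x 12 mm wide (grasp along x), from 21 to 33 mm above the underside. In the case its y lies along the case's y, either way round, with 3 mm to spare on each side; seated, this point is 57 mm above the case's underside.
- tape_measure: Bystander, to be left alone: pocket tape measure, 36 x 68 x 60 mm; origin in the middle of its underside.
- earbud_case: Bystander, to be left alone: rounded earbud case, 26 x 58 x 41 mm; origin in the middle of its underside.
Mind the look-alikes: they are no part of the job. What is shaped like the dock but yellow is not meant.

How it is judged:
On the way, in this order (a step that is already met when the one before it is completed fails the run):
1. The eject pedal is pressed down to its stop and the drive has slid out of the bay (value of joint eject_pedal above 0.3 rad and x of drive in the frame of dock below -0.018 m), for 0.1 s.
2. The drive lies flat on the bottom of the case (x of drive in the frame of case between -0.02 and 0.02 m and y of drive in the frame of case between -0.02 and 0.02 m and z of drive in the frame of case between 0.003 and 0.008 m and angle between drive's own z axis and vertical below 0.06 rad), for 0.2 s.
At the end, for the whole second after the job is handed in: Drive flat (0.06 rad) on the case floor, centred within 20 mm along both case axes; divider on all four ledges above it: height within 2.5 mm, level within 0.035 rad, centred within 6 mm; pedal up again (below 0.05 rad) (all of step 2 and x of divider_grip in the frame of case between -0.006 and 0.006 m and y of divider_grip in the frame of case between -0.006 and 0.006 m and z of divider_grip in the frame of case between 0.0545 and 0.0595 m and angle between divider_grip's own z axis and vertical below 0.035 rad and value of joint eject_pedal below 0.05 rad); the robot touches nothing.
It fails at once if The drive is dropped or slammed into the case (contact force between drive and case above 45 N).
It fails at once if The tape measure or the earbud case is moved by more than 30 mm (distance of any of tape_measure, earbud_case from where it was at the start of the episode above 0.03 m).
It also fails if it takes over 64 s, if anything falls off the work surface, if the arm or the gripper's body presses on something with over 40 N, if the wrist force passes 120 N, or if a joint passes its speed limit or range.

ROBOT

A 6-joint arm with a two-finger parallel gripper is mounted at the origin on a cart in front of the work surface, level with it; the furniture and walls round the work are solid. World frame = base frame: x ahead of the robot, y to its left, z up, the work surface at z = 0. Lengths are in m, angles in rad, forces in N, time in s.
With the tool pointing down it reaches from about 0.225 to 0.725 m from the base axis. Payload 3.1 kg.
Tool frame: the origin (TCP) lies on the centre line of the jaws, within the pads' length; the fingertips stand 22 mm ahead of it and the grasp point (between the pads) lies 3 mm ahead of it; z points along the fingers, y is the line along which they close (so a half turn about z gives the same grasp; the last joint's range is limited). The gripper opens to 85 mm and grips with 20 to 120 N. Pads are 22 mm wide; open, the fingers measure 114 mm over their backs; the gripper's body (76 mm by 85 mm) begins 54 mm behind the grasp point. The pads swing forward as they close: fully open they stand 13 mm farther back than shut.
Start: joints at [1.124, 0.048, 0.099, 1.622, 0, 1.443], TCP at [0.165, 0.499, 0.253] pointing down, gripper open.
Joint ranges: [-2.91, 2.91], [-0.99, 1.94], [-1.21, 1.42], [-2.12, 2.29], [-1.49, 1.47], [-3.14, 3.14]. Speed limits (rad/s): [2.79, 2.79, 3.14, 3.14, 3.14, 3.14].

INTERFACE

Orientations are given as a unit quaternion [w, x, y, z].
In Python, from station import ctrl, get_image, camera_params gives the robot as it stands. The module is installed in compiled form; this text tells all that it offers.
- The arm moves only by the tool apply_moves, never from a script. Its argument "steps" is a list that holds one entry, the list of rows, each a list of 6 numbers: the shift along the tool's x, y, z in mm, then the turn, a rotation vector about the tool's x, y, z in degrees. In form: [[[dx, dy, dz, rx, ry, rz], ...]]. A call has 1 to 10 rows; each row is the pose to reach, as a shift and turn from the pose commanded when the call began, along the tool's axes at that moment; what a row does not reach only later rows make up. A row lasts 1/10 s, in which the tool goes at most 50 mm and 8.59 degrees, less where a joint would pass 70% of its speed; a pose out of reach is approached as far as the arm can. A call with a gripper value outside its range is refused whole. "fingers" is the opening, from 0 (shut) to 1 (fully open), set as the call begins (left out, the last holds). The fingers move at their own pace and stop on an object; "force" is the grip in N (left out, the last holds). Time passes only in rows, so rows that repeat a pose let the fingers close. It gives the time, the measured TCP pose, the force, the opening and the grip force at its end, in the units of the state.
- ctrl.get_state(): the state, without advancing time (a new reading comes with each control period).
- get_image(name): name is "scene" or "top" or "wrist"; returns the picture (480x640x3 uint8, blue, green, red); there is no depth.
- camera_params(name): a dict with "fx", "fy", "cx", "cy" (pixels), "rvec" (rotation vector, rad) and "tvec" (3), from world to camera coordinates, as OpenCV has them. Camera axes: x right, y down, z forward; pixel columns grow to the right and rows downward; lengths in m; the calibration is good to about 2 mm. The wrist camera is an equidistant fisheye: a pixel r from the principal point sees the ray r / f radians off the axis. A picture is of the moment at which its call begins: read the wrist's pose just before it. camera_params takes no time and is no camera call; for the wrist camera it gives the pose at the moment of the call.
- ctrl.sign_off(): hands the job in; it is judged then, once.
The state is a dict: "clock": time; "q": joint angles; "joint_velocities": joint speeds; "joint_torque": joint torques, N m; "eef_pos": TCP position; "orientation": TCP orientation; "force": force on the tool from outside, world axes, zero at the start; "ft_torque": the same for the moment, N m; "grip_width": opening from 0.0 (shut) to 1.0 (fully open); "gripper_force": force on a finger pad.
Only numpy, scipy, OpenCV 4.12 (cv2) and the standard library are available. Lean on these libraries where they do the work, as an engineer would, in place of code of your own. Each camera call takes 0.05 s, during which the arm holds its last target. There are 200 camera calls.

## Working session

There is one attempt and no reset: what is moved stays moved. The work goes in short steps, Python scripts to look and compute and a tool call to move; the robot and the scene stay as the last step left them, time stands still between calls to the robot, and variables do not carry over. Pictures are saved under pics/ and viewed, at most 15 in all, crops included, and the job is handed in when it is done.

Besides the shell and the picture viewer there is one more tool, called after "Emit:" by a JSON object that holds its "method" and its "body", one argument or row to a line. apply_moves: Moves the arm, as the interface text tells. Its arguments: {"type":"object","properties":{"steps":{"type":"array","items":{"type":"array","items":{"type":"array","items":{"type":"number"}}}},"fingers":{"type":"number"},"force":{"type":"number"}},"required":["steps"]}

```bash
mkdir -p pics
python3 - <<'E'
from station import ctrl,get_image,camera_params
import cv2
for n in ("scene","top"):
    cv2.imwrite(f"pics/{n}0.png",get_image(n)); p=camera_params(n); print(n,p)
print(ctrl.get_state())
E
```

```text
scene {'fx': 518.28709627574, 'fy': 518.28709627574, 'cx': 322.03764854935486, 'cy': 234.52637467355314, 'rvec': array([ 1.91340947, -1.10474634,  0.6119991 ]), 'tvec': array([-0.17305248,  0.36615639,  1.04079481])}
top {'fx': 477.79433606758687, 'fy': 477.79433606758687, 'cx': 325.18370271556233, 'cy': 238.13867395084182, 'rvec': array([ 2.12611491, -2.18918688,  0.09367767]), 'tvec': array([0.16854353, 0.5677987 , 1.37098375])}
{'clock': 0.1, 'q': array([1.12423120e+00, 4.86890143e-02, 9.77376082e-02, 1.62202800e+00,
       5.79529600e-06, 1.44300814e+00]), 'joint_velocities': array([-7.85420027e-05, -2.18943439e-03,  2.04527913e-03, -2.01592590e-04,
        6.41369542e-04,  6.77582202e-04]), 'joint_torque': array([ 2.96676983e-03, -3.39851332e+01,  3.20935249e+01,  1.58578082e-02,
       -1.59278998e-04, -1.29665213e-05]), 'eef_pos': array([0.16431543, 0.49807498, 0.2522193 ]), 'orientation': array([-3.11952935e-04,  1.58714367e-01,  9.87323938e-01, -1.04601788e-03]), 'force': array([ 0.54502743,  0.63092577, -0.8227151 ]), 'ft_torque': array([-0.00943773, -0.00237859, -0.01785963]), 'gripper_force': 0.0, 'grip_width': 1.003369663007099}
```

View pics/top0.png

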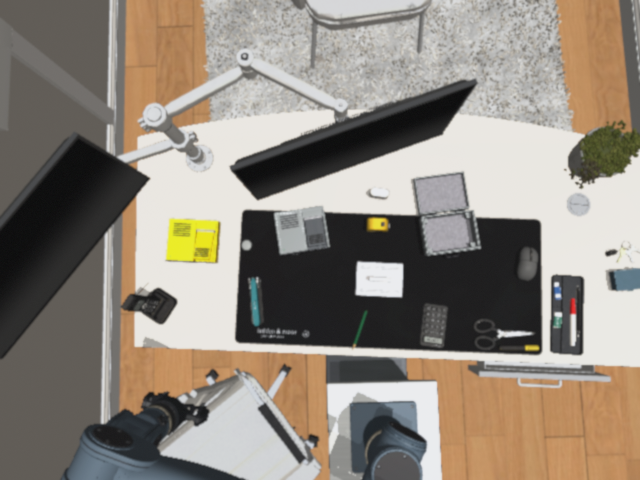

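View pics/scene0.png

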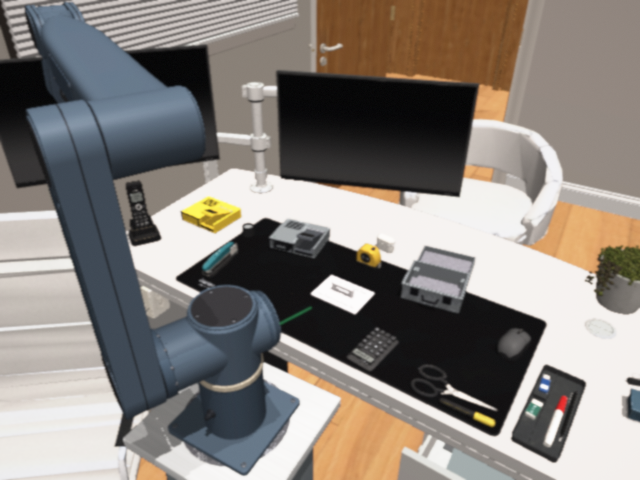

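The grey dock is at about (302,230) in the top view. The yellow dock-shaped look-alike is at (192,240), so the grey one is meant. The case is at (450,232), the divider at (380,279), the tape measure at (377,224) and the earbud case at (378,192). I'll confirm this in an enlarged crop.

Run:
```python
import cv2
i=cv2.imread("pics/top0.png")[165:307,245:490]
i=cv2.resize(i,None,fx=3.2,fy=3.2,interpolation=cv2.INTER_CUBIC)
cv2.imwrite("pics/crop0.png",i);print(i.shape)
```

```text
(454, 784, 3)
```

View pics/crop0.png

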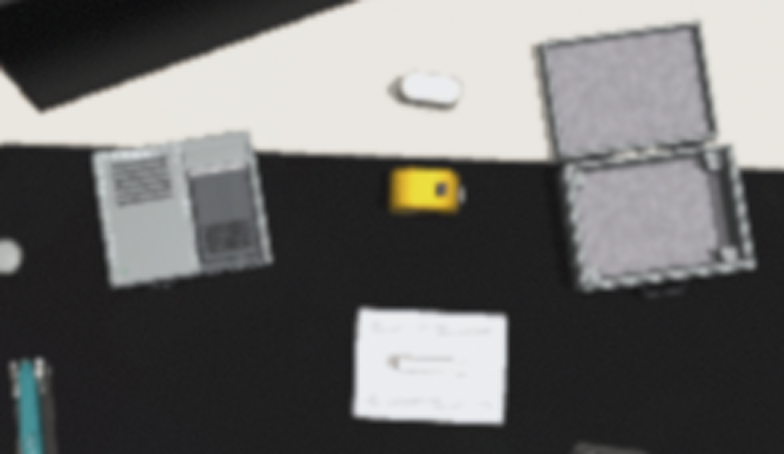

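```bash
cat > h.py <<'E'
import numpy as np,cv2
from scipy.optimize import least_squares
from scipy.spatial.transform import Rotation as R
def fit(p,loc,px,x0):
    K=np.array([[p['fx'],0,p['cx']],[0,p['fy'],p['cy']],[0,0,1]])
    loc=np.array(loc,float);px=np.array(px,float)
    def f(v):
        w=R.from_euler('z',v[2]).apply(loc)+[v[0],v[1],0]
        return (cv2.projectPoints(w,p['rvec'],p['tvec'],K,None)[0][:,0]-px).ravel()
    r=least_squares(f,x0);return r.x,np.round(r.fun,1)
def ray(p,u,v,z):
    K=np.array([[p['fx'],0,p['cx']],[0,p['fy'],p['cy']],[0,0,1]])
    Rm=cv2.Rodrigues(p['rvec'])[0];c=-Rm.T@p['tvec'].ravel()
    d=Rm.T@np.linalg.inv(K)@[u,v,1];return c+d*(z-c[2])/d[2]
E
python3 - <<'E'
from h import *
from station import camera_params
p=camera_params("top")
C=lambda l:[(245+(a+.5)/3.2-.5,165+(b+.5)/3.2-.5) for a,b in l]
box=lambda x0,x1,y,z:[(x1,y,z),(x0,y,z),(x0,-y,z),(x1,-y,z)]
for n,l,px in (("dock",box(-.03,.095,.0735,.038),[(93,152),(112,287),(272,263),(250,131)]),
 ("case",box(-.056,.056,.075,.05),[(561,163),(580,290),(755,267),(733,147)]),
 ("div",box(-.049,.049,.068,.005),[(358,308),(353,417),(504,424),(507,315)])):
    print(n,*fit(p,l,C(px),[.5,0,0]))
for n,a,z in(("tape",(425,190),.06),("ear",(428,90),.04),("monitor corner",(40,110),.2)): print(n,ray(p,*C([a])[0],z))
E
```

```text
dock [0.56671623 0.2168201  0.1185946 ] [ 0.1  0.3 -0.1  0.  -0.3  0.1  0.3 -0.5]
case [ 0.57649629 -0.20907342  0.0906553 ] [ 1.5  0.8  1.  -0.6 -1.7  0.3 -0.8 -0.4]
div [ 0.44904915 -0.00388645 -0.07572097] [ 0.3  0.5  0.5 -0.4 -0.5 -0.4 -0.4  0.4]
tape [ 6.05732019e-01 -2.58685400e-04  6.00000000e-02]
ear [ 0.70096266 -0.00855038  0.04      ]
monitor corner [0.66262361 0.32366357 0.2       ]
```

```bash
cat >> h.py <<'E'
def tool(state):
    w=state['orientation'];return np.array(state['eef_pos']),R.from_quat([w[1],w[2],w[3],w[0]])
def go(state,pos,yaw):
    """shift (mm) and rotvec (deg) in tool axes to TCP pos, tool down, tool y along world angle yaw (deg, mod 180)"""
    P,Q=tool(state)
    best=None
    for k in (0,180):
        a=np.radians(yaw+k);y=np.array([np.cos(a),np.sin(a),0]);z=np.array([0,0,-1.]);x=np.cross(y,z)
        rv=np.degrees((Q.inv()*R.from_matrix(np.c_[x,y,z])).as_rotvec())
        if best is None or np.linalg.norm(rv)<np.linalg.norm(best):best=rv
    print(np.round(Q.inv().apply(np.array(pos)-P)*1e3,1),np.round(best,1))
def W(pose,l):
    return R.from_euler('z',pose[2]).apply(l)+[pose[0],pose[1],0]
dock=[.5667,.2168,.1186];case=[.5765,-.2091,.0907];div=[.4490,-.0039,-.0757]
E
python3 - <<'E'
from h import *
from station import camera_params,ctrl
p=camera_params("top");s=ctrl.get_state()
C=lambda a,b:(245+(a+.5)/3.2-.5,165+(b+.5)/3.2-.5)
rib=ray(p,*C(229,237),.062)
print("rib dock",R.from_euler('z',-dock[2]).apply(rib-[dock[0],dock[1],0]))
for q in ((-.012,-.038,.062),):print(W(dock,q))
q=camera_params("scene")
for t,sc in (((258,198),(279,179)),((445,133),(463,193)),((233,168),(279,179))):
    P=[np.hstack([cv2.Rodrigues(c['rvec'])[0],np.reshape(c['tvec'],(3,1))]) for c in(p,q)]
    n=[np.array([(u-c['cx'])/c['fx'],(v-c['cy'])/c['fy']]) for c,(u,v) in((p,t),(q,sc))]
    X=cv2.triangulatePoints(P[0],P[1],n[0],n[1])[:,0];print("mon",X[:3]/X[3])
d=np.degrees(dock[2])
go(s,[rib[0],rib[1],.13],90+d)
E
```

```text
rib dock [-0.00303956 -0.03957914  0.062     ]
[0.55928054 0.17764707 0.062     ]
mon [0.6715008  0.33217975 0.15556908]
mon [ 0.83280773 -0.18287644  0.17284142]
mon [0.77634596 0.40995177 0.09006442]
[-484.3 -177.9  122.5] [ -0.1  -0.  -25.1]
```

Emit:
{"method": "apply_moves", "body": {
  "steps": [
    [[-120,-45,20,0,0,-7],[-240,-90,40,0,0,-14],[-360,-135,60,0,0,-21],[-484,-178,85,0,0,-25],[-484,-178,85,0,0,-25],[-484,-178,85,0,0,-25],[-484,-178,85,0,0,-25],[-484,-178,85,0,0,-25],[-484,-178,85,0,0,-25],[-484,-178,85,0,0,-25]]
  ],
  "fingers": 0
}}

```text
clock: 1.1
eef_pos: [0.5512, 0.1906, 0.1712]
orientation: [-0.0, -0.059, 0.998, 0.0]
force: [-0.2, 0.8, 0.8]
grip_width: -0.004
gripper_force: 0.0
```

Emit:
{"method": "apply_moves", "body": {
  "steps": [
    [[0,0,0,0,0,0],[0,0,0,0,0,0],[0,0,0,0,0,0]]
  ]
}}

```text
clock: 1.4
eef_pos: [0.5493, 0.1927, 0.172]
orientation: [-0.001, -0.059, 0.998, 0.0]
force: [1.1, 0.4, -0.1]
grip_width: 0.003
gripper_force: 0.0
```

Run:
```python
from h import *
from station import camera_params,ctrl,get_image
s=ctrl.get_state();p=camera_params("wrist");cv2.imwrite("pics/w1.png",get_image("wrist"));print(s['eef_pos'],s['clock'],p)
t=W(dock,[-.003,-.0385,.1]);go(s,t,90+np.degrees(dock[2]))
```

```text
[0.54933266 0.1927306  0.1719877 ] 1.4 {'fx': 371.64829954431775, 'fy': 371.64829954431775, 'cx': 322.6966659620142, 'cy': 241.47831168674384, 'rvec': array([-1.95633515, -2.20203679, -0.30327822]), 'tvec': array([-0.12700932, -0.56166055,  0.1482512 ])}
[-17.2 -16.7  72. ] [ 0.  -0.1 -0. ]
```

View pics/w1.png

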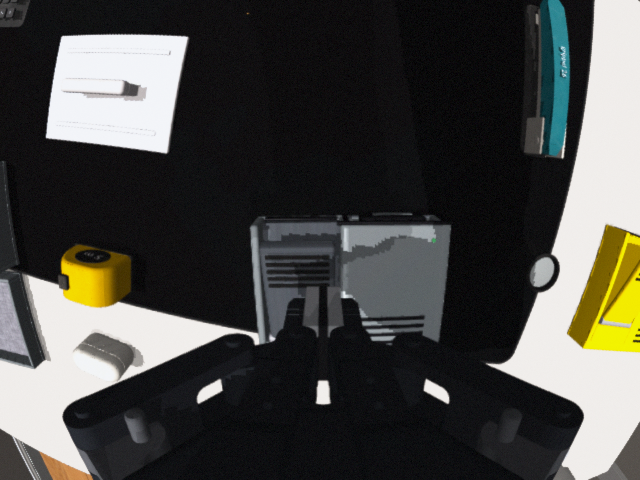

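The wrist view shows the dock front edge at row ~222, from (258,222) to (448,222). The pedal ribs are centred at about (297,268) and the drive end shows at (390,215). I'll check these against the calibration.

```bash
cat >> h.py <<'E'
def fray(p,u,v,z):
    K=np.array([[p['fx'],0,p['cx']],[0,p['fy'],p['cy']],[0,0,1]])
    n=cv2.fisheye.undistortPoints(np.array([[[u,v]]],float),K,np.zeros(4))[0,0]
    Rm=cv2.Rodrigues(np.array(p['rvec']))[0];c=-Rm.T@np.ravel(p['tvec'])
    d=Rm.T@np.array([n[0],n[1],1]);return c+d*(z-c[2])/d[2]
def inv(pose,X): return R.from_euler('z',-pose[2]).apply(np.array(X)-[pose[0],pose[1],0])
E
python3 - <<'E'
from h import *
from station import camera_params
p=camera_params("wrist")
for a,z in (((297,268),.062),((252,222),.038),((449,224),.038)):
    print(np.round(inv(dock,fray(p,*a,z)),4))
E
```

```text
[-0.0038 -0.0382  0.062 ]
[-0.0299 -0.0717  0.038 ]
[-0.0288  0.072   0.038 ]
```

Emit:
{"method": "apply_moves", "body": {
  "steps": [
    [[-16,-17,40,0,0,0],[-16,-17,72,0,0,0],[-16,-17,82,0,0,0],[-15,-17,92,0,0,0],[-14,-17,98,0,0,0],[-13,-17,102,0,0,0],[-12,-17,106,0,0,0],[-11,-17,109,0,0,0],[-11,-17,111,0,0,0],[-11,-17,111,0,0,0]]
  ]
}}

```text
clock: 2.45
eef_pos: [0.5636, 0.1779, 0.0651]
orientation: [0.002, -0.06, 0.998, 0.0]
force: [-2.9, -0.9, 5.5]
grip_width: 0.005
gripper_force: 2.8
```

Emit:
{"method": "apply_moves", "body": {
  "steps": [
    [[0,0,1,0,0,0],[0,0,2,0,0,0],[0,0,2,0,0,0],[0,0,2,0,0,0]]
  ]
}}

```text
clock: 2.85
eef_pos: [0.5634, 0.1778, 0.0634]
orientation: [0.002, -0.06, 0.998, 0.0]
force: [-4.1, -0.7, 7.8]
grip_width: -0.001
gripper_force: 3.6
```

Emit:
{"method": "apply_moves", "body": {
  "steps": [
    [[0,0,1,0,0,0],[0,0,2,0,0,0],[0,0,3,0,0,0],[0,0,3,0,0,0],[0,0,3,0,0,0]]
  ]
}}

```text
clock: 3.35
eef_pos: [0.5632, 0.1778, 0.0604]
orientation: [0.001, -0.06, 0.998, 0.0]
force: [-5.2, -0.7, 7.7]
grip_width: 0.004
gripper_force: 4.0
```

Emit:
{"method": "apply_moves", "body": {
  "steps": [
    [[0,0,1,0,0,0],[0,0,2,0,0,0],[0,0,2,0,0,0],[0,0,2,0,0,0]]
  ]
}}

```text
clock: 3.75
eef_pos: [0.5632, 0.1778, 0.0598]
orientation: [0.002, -0.06, 0.998, 0.0]
force: [-7.2, -2.1, 13.8]
grip_width: -0.003
gripper_force: 6.7
```

Emit:
{"method": "apply_moves", "body": {
  "steps": [
    [[0,0,1,0,0,0],[0,0,1,0,0,0],[0,0,-10,0,0,0],[0,0,-25,0,0,0],[0,0,-45,0,0,0],[30,-30,-80,0,0,0],[60,-60,-110,0,0,0],[60,-65,-110,0,0,0],[60,-65,-110,0,0,0]]
  ]
}}

```text
clock: 4.65
eef_pos: [0.5122, 0.1045, 0.167]
orientation: [0.003, -0.058, 0.998, 0.0]
force: [-0.2, 0.1, -0.4]
grip_width: 0.0
gripper_force: 0.0
```

Run:
```python
from h import *
from station import camera_params,ctrl,get_image
s=ctrl.get_state();p=camera_params("wrist");cv2.imwrite("pics/w2.png",get_image("wrist"));print(s['eef_pos'],s['clock'],p)
go(s,W(dock,[-.057,.032,.1]),90+np.degrees(dock[2]))
```

```text
[0.51223953 0.10453399 0.16700439] 4.65 {'fx': 371.64829954431775, 'fy': 371.64829954431775, 'cx': 322.6966659620142, 'cy': 241.47831168674384, 'rvec': array([-1.95483533, -2.1959825 , -0.30937976]), 'tvec': array([-0.04482793, -0.5148543 ,  0.15264961])}
[ -9.6 137.1  67. ] [-0.   0.3 -0.1]
```

View pics/w2.png

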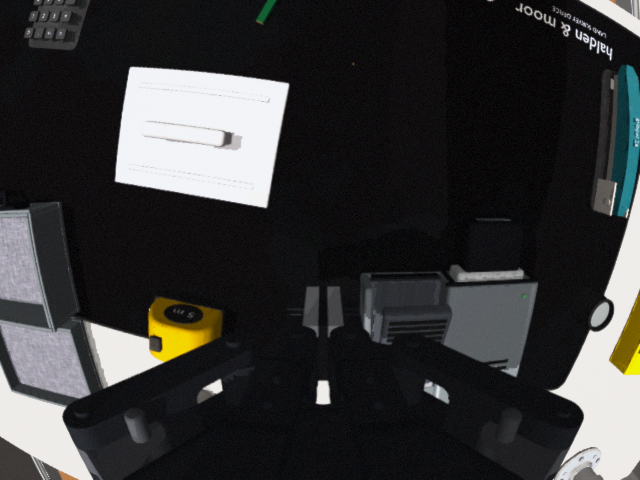

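The drive is out: its black grip end is at about (470–523, 220–265) and the pedal is back up. The divider's plate corners are at (130,67), (288,83), (267,207) and (115,182).

Run:
```python
from h import *
from station import camera_params,ctrl
p=camera_params("wrist")
for a,z in (((472,220),.03),((515,221),.03),((456,268),.03),((523,268),.03)): print(np.round(inv(dock,fray(p,*a,z)),4))
c=np.array([fray(p,*a,.005) for a in ((130,67),(288,83),(267,207),(115,182))]);print(c[:,:2],c.mean(0))
for i,j in((0,1),(1,2),(3,2),(0,3)):d=c[j]-c[i];print(np.linalg.norm(d),np.degrees(np.arctan2(d[1],d[0])))
```

```text
[-0.0789  0.008   0.03  ]
[-0.0787  0.046   0.03  ]
[-0.041  -0.0013  0.03  ]
[-0.0395  0.0601  0.03  ]
[[ 0.39508149 -0.06673424]
 [ 0.40487548  0.06701121]
 [ 0.50146747  0.0608758 ]
 [ 0.49249874 -0.07399546]] [ 0.4484808  -0.00321067  0.005     ]
0.1341035702766198 85.81178802486598
0.09678665346990983 -3.6344795434120383
0.13516913339754597 86.19552133213284
0.0976874925365975 -4.262791676438755
```

Emit:
{"method": "apply_moves", "body": {
  "steps": [
    [[-3,46,10,0,0,0],[-6,90,30,0,0,0],[-10,136,50,0,0.3,0],[-10,136,67,0,0.3,0],[-10,136,67,0,0.3,0],[-10,136,67,0,0.3,0],[-10,136,67,0,0.3,0]]
  ],
  "fingers": 1,
  "force": 50
}}

```text
clock: 5.4
eef_pos: [0.5057, 0.2411, 0.0977]
orientation: [-0.002, -0.058, 0.998, -0.0]
force: [0.5, -0.0, 0.5]
grip_width: 1.0
gripper_force: 0.0
```

Run:
```python
from h import *
from station import camera_params,ctrl,get_image
s=ctrl.get_state();print(s['eef_pos'],s['clock'],s['grip_width'])
go(s,W(dock,[-.057,.031,.03]),90+np.degrees(dock[2]))
```

```text
[0.50566613 0.24111516 0.09771074] 5.4 0.9996065659943714
[-1.  -0.4 67.7] [ 0.  -0.3 -0.1]
```

Emit:
{"method": "apply_moves", "body": {
  "steps": [
    [[-1,0,30,0,0,0],[-1,0,55,0,0,0],[-1,0,67,0,0,0],[-1,0,67,0,0,0],[-1,0,67,0,0,0]]
  ]
}}

```text
clock: 5.9
eef_pos: [0.5066, 0.2412, 0.0314]
orientation: [-0.002, -0.058, 0.998, 0.0]
force: [-0.1, -0.4, 0.1]
grip_width: 1.002
gripper_force: 0.0
```

Emit:
{"method": "apply_moves", "body": {
  "steps": [
    [[0,0,0,0,0,0],[0,0,0,0,0,0],[0,0,0,0,0,0],[0,0,0,0,0,0],[0,0,0,0,0,0],[0,0,0,0,0,0],[0,0,0,0,0,0],[0,0,0,0,0,0]]
  ],
  "fingers": 0.45,
  "force": 50
}}

```text
clock: 6.7
eef_pos: [0.5067, 0.2416, 0.0319]
orientation: [-0.001, -0.059, 0.998, -0.0]
force: [-1.3, -1.0, 5.0]
grip_width: 0.575
gripper_force: 54.1
```

Emit:
{"method": "apply_moves", "body": {
  "steps": [
    [[10,0,0,0,0,0],[22,0,0,0,0,0],[34,0,0,0,0,0],[46,0,0,0,0,0],[58,0,0,0,0,0],[70,0,0,0,0,0],[76,0,0,0,0,0],[76,0,0,0,0,0],[76,0,-15,0,0,0]]
  ]
}}

```text
clock: 7.6
eef_pos: [0.4278, 0.2316, 0.0429]
orientation: [-0.005, -0.059, 0.998, -0.001]
force: [0.5, -0.7, -2.6]
grip_width: 0.572
gripper_force: 53.2
```

Emit:
{"method": "apply_moves", "body": {
  "steps": [
    [[0,0,-25,0,0,0],[0,0,-50,0,0,0],[0,0,-75,0,0,0],[0,0,-90,0,0,0],[0,0,-90,0,0,0],[0,0,-90,0,0,0]]
  ]
}}

```text
clock: 8.2
eef_pos: [0.431, 0.2325, 0.1352]
orientation: [-0.003, -0.059, 0.998, -0.0]
force: [0.4, 0.1, -1.8]
grip_width: 0.574
gripper_force: 53.4
```

Run:
```python
from h import *
from station import camera_params,ctrl,get_image
s=ctrl.get_state();p=camera_params("wrist");cv2.imwrite("pics/w3.png",get_image("wrist"));print(s['eef_pos'],s['clock'],s['grip_width'],p)
```

```text
[0.43099882 0.23248648 0.13515572] 8.2 0.5744498424042236 {'fx': 371.64829954431775, 'fy': 371.64829954431775, 'cx': 322.6966659620142, 'cy': 241.47831168674384, 'rvec': array([-1.95896799, -2.20353682, -0.29850295]), 'tvec': array([-0.18070968, -0.44289244,  0.14519689])}
```

View pics/w3.png

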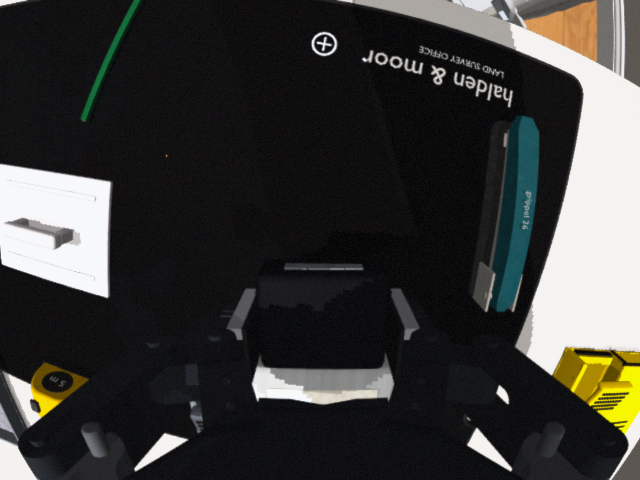

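The drive is held squarely across its grip end: the front edge is at about row 270 and the pads are at columns 240 and 405. Next I'll work out the offset in the grip and the turn to the case.

Run:
```python
from h import *
from station import ctrl
s=ctrl.get_state()
print(np.round(inv(dock,[.5067,.2416,0]),4),np.round(s['q'],2),np.round(tool(s)[1].as_matrix()[:,0],3))
go(s,[.575,-.06,.16],5.2);go(s,[.575,-.06,.16],5.2+180)
```

```text
[-0.0566  0.0317  0.    ] [ 0.36 -0.03 -0.22  1.39  0.    0.24] [-0.993 -0.117  0.007]
[-109.3 -307.2  -26.3] [  0.3  -0.3 -88.5]
[-109.3 -307.2  -26.3] [  0.3  -0.3 -88.5]
```

Emit:
{"method": "apply_moves", "body": {
  "steps": [
    [[-10,-30,-15,0,0,8],[-20,-60,-26,0,0,16],[-30,-90,-26,0,0,24],[-40,-120,-26,0,0,32],[-50,-150,-26,0,0,40],[-60,-180,-26,0,0,48],[-72,-210,-26,0,0,56],[-84,-240,-26,0,0,64],[-96,-275,-26,0,0,72],[-109,-307,-26,0,0,80]]
  ]
}}

```text
clock: 9.25
eef_pos: [0.5746, -0.0609, 0.1586]
orientation: [-0.004, 0.599, 0.801, -0.003]
force: [0.5, 0.7, -2.1]
grip_width: 0.571
gripper_force: 53.3
```

Emit:
{"method": "apply_moves", "body": {
  "steps": [
    [[0,0,0,0,0,6],[0,0,0,0,0,12],[0,0,0,0,0,12],[0,0,0,0,0,12],[0,0,0,0,0,12]]
  ]
}}

```text
clock: 9.75
eef_pos: [0.5748, -0.0592, 0.1602]
orientation: [-0.002, 0.677, 0.736, -0.002]
force: [0.0, 0.2, -1.8]
grip_width: 0.573
gripper_force: 53.3
```

Run:
```python
from h import *
from station import camera_params,ctrl,get_image
s=ctrl.get_state();p=camera_params("wrist");cv2.imwrite("pics/w4.png",get_image("wrist"));print(s['eef_pos'],s['clock'],s['grip_width'])
go(s,[.575,-.06,.16],5.2)
```

```text
[ 0.57476319 -0.05924875  0.16021376] 9.75 0.5730371039632614
[-0.8  0.2  0.2] [-0.4 -0.  -0.4]
```

View pics/w4.png

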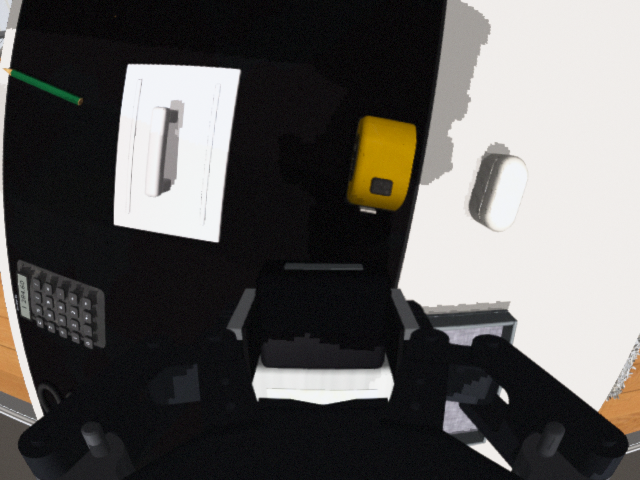

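Run:
```python
from h import *
from station import ctrl
s=ctrl.get_state()
go(s,W(case,[0,.0306,.11]),5.2)
```

```text
[-118.9  -10.9   50.6] [-0.3 -0.  -0.4]
```

Emit:
{"method": "apply_moves", "body": {
  "steps": [
    [[-40,-4,0,0,0,0],[-80,-8,0,0,0,0],[-119,-11,15,0,0,-0.4],[-119,-11,40,0,0,-0.4],[-119,-11,50,0,0,-0.4],[-119,-11,50,0,0,-0.4],[-119,-11,50,0,0,-0.4]]
  ]
}}

```text
clock: 10.5
eef_pos: [0.5739, -0.1781, 0.1115]
orientation: [-0.002, 0.674, 0.739, -0.002]
force: [0.5, 0.4, -1.8]
grip_width: 0.566
gripper_force: 53.3
```

Run:
```python
from h import *
from station import camera_params,ctrl,get_image
s=ctrl.get_state();p=camera_params("wrist");cv2.imwrite("pics/w5.png",get_image("wrist"));print(s['eef_pos'],s['clock'],s['grip_width'],{k:p[k] for k in('rvec','tvec')})
go(s,W(case,[0,.0306,.06]),5.2)
```

```text
[ 0.57387582 -0.17812873  0.11145331] 10.5 0.5662341437116793 {'rvec': array([-2.86529679, -0.13189471, -0.01099235]), 'tvec': array([-0.55570473, -0.21883413,  0.18417445])}
[-0.5  0.1 51.5] [-0.3 -0.   0. ]
```

View pics/w5.png

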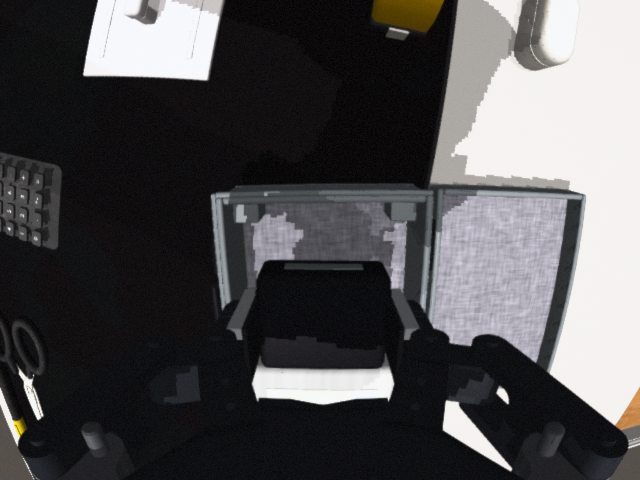

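The case is under the drive. Its +y rim corners are at about (212,194) and (434,190), and the post ledges at (244,213) and (402,211). I'll check the case pose from these.

Run:
```python
from h import *
from station import camera_params
p=camera_params("wrist")
for a,z in (((212,195),.05),((434,190),.05),((244,213),.03),((402,211),.03)): print(np.round(inv(case,fray(p,*a,z)),4))
```

```text
[-0.0556  0.0726  0.05  ]
[0.0587 0.0753 0.05  ]
[-0.0433  0.0589  0.03  ]
[0.0465 0.0602 0.03  ]
```

Emit:
{"method": "apply_moves", "body": {
  "steps": [
    [[-2,1,25,0,0,-0.7],[-2,1,50,0,0,-0.7],[-2,1,60,0,0,-0.7],[-2,1,68,0,0,-0.7],[-2,1,73,0,0,-0.7],[-2,1,76,0,0,-0.7],[-2,1,78,0,0,-0.7],[-2,1,79,0,0,-0.7],[-2,1,79,0,0,-0.7]]
  ]
}}

```text
clock: 11.45
eef_pos: [0.5748, -0.1812, 0.0325]
orientation: [-0.001, 0.67, 0.742, -0.002]
force: [0.8, -0.2, -2.0]
grip_width: 0.575
gripper_force: 53.3
```

Emit:
{"method": "apply_moves", "body": {
  "steps": [
    [[0,0,1,0,0,0],[0,0,2,0,0,0],[0,0,2,0,0,0]]
  ]
}}

```text
clock: 11.75
eef_pos: [0.5745, -0.1811, 0.03]
orientation: [-0.002, 0.67, 0.742, -0.002]
force: [-0.3, 0.2, -3.4]
grip_width: 0.57
gripper_force: 53.3
```

Emit:
{"method": "apply_moves", "body": {
  "steps": [
    [[0,0,0.5,0,0,0],[0,0,1,0,0,0],[0,0,1,0,0,0]]
  ]
}}

```text
clock: 12.05
eef_pos: [0.5745, -0.1811, 0.0296]
orientation: [-0.002, 0.67, 0.742, -0.002]
force: [-1.6, 0.1, 1.1]
grip_width: 0.57
gripper_force: 53.8
```

Emit:
{"method": "apply_moves", "body": {
  "steps": [
    [[0,0,0.5,0,0,0],[0,0,1,0,0,0],[0,0,1,0,0,0]]
  ]
}}

```text
clock: 12.35
eef_pos: [0.5746, -0.1812, 0.0295]
orientation: [-0.001, 0.67, 0.742, -0.002]
force: [-3.7, 1.2, 5.9]
grip_width: 0.575
gripper_force: 54.3
```

Emit:
{"method": "apply_moves", "body": {
  "steps": [
    [[0,0,-0.5,0,0,0],[0,0,-0.5,0,0,0],[0,0,-0.5,0,0,0],[0,0,-0.5,0,0,0],[0,0,-0.5,0,0,0]]
  ],
  "fingers": 0.69
}}

```text
clock: 12.85
eef_pos: [0.5745, -0.1811, 0.0284]
orientation: [-0.002, 0.67, 0.742, -0.002]
force: [-0.5, -0.6, -0.9]
grip_width: 0.688
gripper_force: 0.0
```

Emit:
{"method": "apply_moves", "body": {
  "steps": [
    [[0,0,-8,0,0,0],[0,0,-20,0,0,0],[0,0,-45,0,0,0],[10,0,-90,0,0,0],[35,0,-130,0,0,0],[0,0,-170,0,0,0],[-40,0,-170,0,0,0],[-85,0,-170,0,0,0],[-120,0,-170,0,0,0],[-120,0,-170,0,0,0]]
  ]
}}

```text
clock: 13.85
eef_pos: [0.5874, -0.3053, 0.1991]
orientation: [-0.0, 0.672, 0.74, -0.003]
force: [-0.2, -0.1, 0.4]
grip_width: 0.686
gripper_force: 0.0
```

Run:
```python
from h import *
from station import camera_params,ctrl,get_image
for _ in range(3): get_image("top")
s=ctrl.get_state();p=camera_params("wrist");cv2.imwrite("pics/w6.png",get_image("wrist"));print(s['eef_pos'],s['clock'],s['grip_width'])
import pickle;pickle.dump(p,open("p6.pkl","wb"))
```

```text
[ 0.58765314 -0.30021834  0.19947165] 14.0 0.6865486565131985
```

View pics/w6.png

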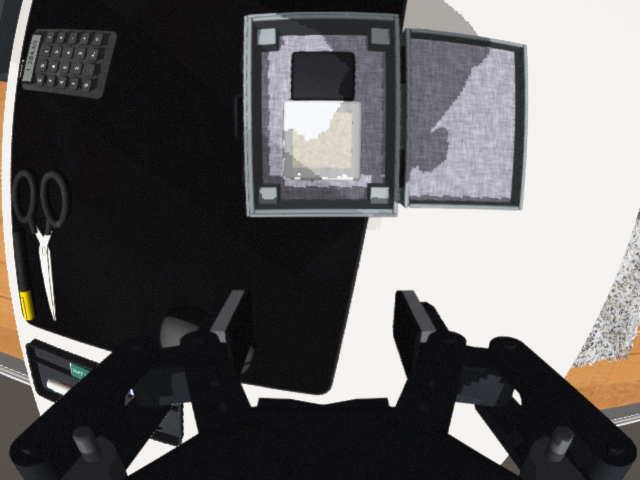

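The drive lies flat in the case, from about (322,52) to (321,180). The rim corners are (244,15), (397,12), (398,216), (247,215) and the posts (266,37), (379,36), (380,194), (269,193).

Run:
```python
from h import *
from station import ctrl
import pickle
p=pickle.load(open("p6.pkl","rb"))
A=[(244,15),(397,12),(398,216),(247,215)];B=[(266,37),(379,36),(380,194),(269,193)]
L=np.array([(-.056,.075),(.056,.075),(.056,-.075),(-.056,-.075),(-.0445,.064),(.0445,.064),(.0445,-.064),(-.0445,-.064)])
X=np.array([fray(p,*a,.05)[:2] for a in A]+[fray(p,*a,.03)[:2] for a in B])
for idx in (slice(0,4),slice(4,8),slice(0,8)):
    f=lambda v:((R.from_euler('z',v[2]).apply(np.c_[L[idx],0*L[idx][:,0]])[:,:2]+v[:2])-X[idx]).ravel()
    r=least_squares(f,[.57,-.2,.1]);print(np.round(r.x,4),np.round(r.fun*1e3,1))
c=r.x
m=np.array([fray(p,*a,.027) for a in((294,52),(354,52),(284,180),(358,180))])
print("drive in case",np.round(inv(c,m.mean(0)),4))
s=ctrl.get_state();go(s,[.4488,-.0037,.17],-4.1)
```

```text
[ 0.578  -0.2106  0.1099] [ 0.8 -1.6 -0.1 -2.8 -1.5  2.9  0.8  1.5]
[ 0.5795 -0.2106  0.1102] [-0.2  0.6  0.5  0.7  0.   0.1 -0.4 -1.5]
[ 0.5787 -0.2106  0.11  ] [ 1.5 -1.6  0.7 -2.8 -0.7  2.9  1.6  1.5 -0.9  0.7 -0.2  0.8 -0.7  0.1
 -1.2 -1.4]
drive in case [-0.0001 -0.0015  0.027 ]
[ 308.5 -107.8   30. ] [-0.3  0.  10. ]
```

Emit:
{"method": "apply_moves", "body": {
  "steps": [
    [[45,-15,0,0,0,3],[90,-30,0,0,0,6],[135,-46,0,0,0,9],[180,-63,0,0,0,10],[225,-79,0,0,0,10],[265,-93,0,0,0,10],[308,-108,15,0,0,10],[308,-108,30,0,0,10],[308,-108,30,0,0,10],[308,-108,30,0,0,10]]
  ],
  "fingers": 0.6
}}

```text
clock: 15.05
eef_pos: [0.4486, -0.0049, 0.1693]
orientation: [-0.001, 0.732, 0.681, -0.002]
force: [0.7, -0.3, -0.6]
grip_width: 0.601
gripper_force: 0.0
```

```bash
sed -i 's/^dock=.*/dock=[.5667,.2168,.1186];case=[.579,-.2106,.110];div=[.4488,-.0037,-.0716]/' h.py
python3 - <<'E'
from h import *
from station import camera_params,ctrl,get_image
s=ctrl.get_state();p=camera_params("wrist");cv2.imwrite("pics/w7.png",get_image("wrist"));print(s['eef_pos'],s['clock'],s['grip_width'])
import pickle;pickle.dump(p,open("p7.pkl","wb"))
E
```

```text
[ 0.4486293  -0.00486955  0.16930573] 15.05 0.6009726478736293
```

View pics/w7.png

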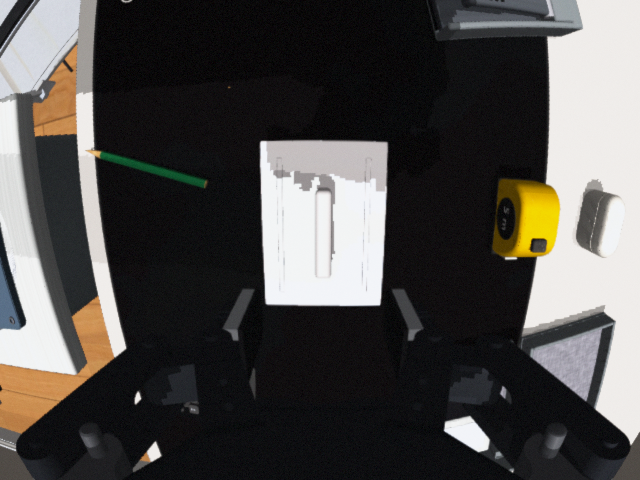

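The divider's plate corners are at (260,142), (388,142), (381,304) and (266,305). Its handle runs from (324,190) to (322,277).

Run:
```python
from h import *
from station import ctrl
import pickle
p=pickle.load(open("p7.pkl","rb"))
c=np.array([fray(p,*a,.005)[:2] for a in((260,142),(388,142),(381,304),(266,305))])
for v in (c[1]-c[0],c[2]-c[3],c[0]-c[3],c[1]-c[2]):print(np.linalg.norm(v),np.degrees(np.arctan2(v[1],v[0])))
h=np.array([fray(p,*a,.033)[:2] for a in((324,190),(322.5,277))]);d=h[0]-h[1]
print(c.mean(0),h.mean(0),np.linalg.norm(d),np.degrees(np.arctan2(d[1],d[0])))
s=ctrl.get_state();m=(c.mean(0)+h.mean(0))/2;print(m);go(s,[*m,.030],-4.1)
```

```text
0.09841278990248548 -4.084895271624798
0.09853419877166192 -3.458810128881494
0.13610199984779067 85.70643682305638
0.13502494625800762 85.7537943782641
[ 0.44966246 -0.00492185] [ 0.44944936 -0.00372888] 0.06491420142808763 84.94355500549467
[ 0.44955591 -0.00432536]
[  1.3   0.8 139.8] [-0.2  0.1 -0.1]
```

Emit:
{"method": "apply_moves", "body": {
  "steps": [
    [[1,1,45,0,0,0],[1,1,90,0,0,0],[1,1,120,0,0,0],[1,1,132,0,0,0],[1,1,138,0,0,0],[1,1,138,0,0,0],[1,1,138,0,0,0]]
  ]
}}

```text
clock: 15.8
eef_pos: [0.451, -0.0046, 0.0332]
orientation: [-0.0, 0.732, 0.681, -0.001]
force: [-0.2, 0.5, 0.6]
grip_width: 0.6
gripper_force: 0.0
```

Emit:
{"method": "apply_moves", "body": {
  "steps": [
    [[0,0,0,0,0,0],[0,0,0,0,0,0],[0,0,0,0,0,0],[0,0,0,0,0,0],[0,0,0,0,0,0],[0,0,0,0,0,0],[0,0,0,0,0,0],[0,0,0,0,0,0]]
  ],
  "fingers": 0,
  "force": 40
}}

```text
clock: 16.6
eef_pos: [0.45, -0.0042, 0.0323]
orientation: [-0.001, 0.732, 0.681, -0.001]
force: [-0.9, 0.4, 6.0]
grip_width: 0.129
gripper_force: 39.7
```

Emit:
{"method": "apply_moves", "body": {
  "steps": [
    [[0,0,-10,0,0,0],[0,0,-40,0,0,0],[0,0,-80,0,0,0],[0,0,-110,0,0,0],[0,0,-110,0,0,0],[0,0,-110,0,0,0]]
  ]
}}

```text
clock: 17.2
eef_pos: [0.4499, -0.004, 0.1416]
orientation: [-0.001, 0.732, 0.681, -0.002]
force: [0.4, 0.5, -2.3]
grip_width: 0.132
gripper_force: 39.2
```

Run:
```python
from h import *
from station import ctrl
s=ctrl.get_state();print(s['eef_pos'],s['grip_width'],s['orientation'])
go(s,W(case,[0,0,.15]),np.degrees(case[2]))
```

```text
[ 0.44988641 -0.00404544  0.14163311] 0.1318337765564652 [-0.00113306  0.73231991  0.68095745 -0.00179234]
[-196.6  143.7   -8.7] [ -0.2   0.  -10.5]
```

Emit:
{"method": "apply_moves", "body": {
  "steps": [
    [[-35,25,-5,0,0,-2],[-70,50,-8,0,0,-4],[-105,75,-8,0,0,-6],[-140,100,-8,0,0,-8],[-175,127,-8,0,0,-10],[-197,144,-8,0,0,-10.5],[-197,144,-8,0,0,-10.5],[-197,144,-8,0,0,-10.5],[-197,144,-8,0,0,-10.5]]
  ]
}}

```text
clock: 18.1
eef_pos: [0.5777, -0.2096, 0.147]
orientation: [-0.004, 0.667, 0.745, -0.002]
force: [-0.3, 0.1, -0.5]
grip_width: 0.13
gripper_force: 39.3
```

Run:
```python
from h import *
from station import ctrl,get_image,camera_params
s=ctrl.get_state();print(s['eef_pos'],s['clock'])
p=camera_params("wrist");cv2.imwrite("pics/w8.png",get_image("wrist"))
import pickle;pickle.dump(p,open("p8.pkl","wb"))
go(s,W(case,[0,0,.085]),np.degrees(case[2]))
```

```text
[ 0.57768048 -0.20963055  0.14703017] 18.1
[-1.3  1.7 62. ] [-0.5 -0.1  0.1]
```

View pics/w8.png

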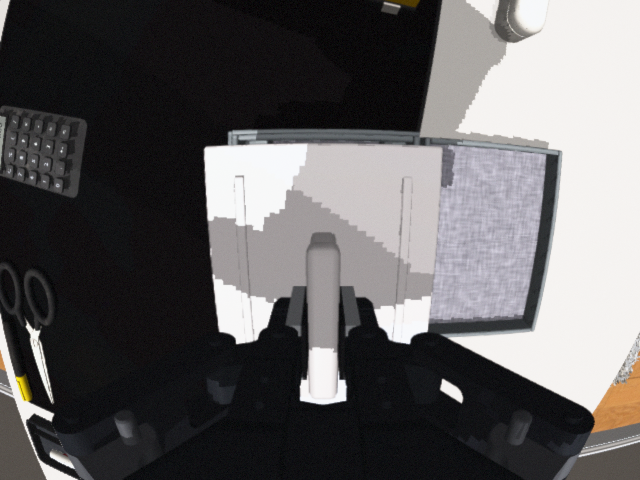

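The divider is held level over the case. Its front plate corners are at (205,147) and (442,146), and the case's +y rim corners at (229,133) and (419,134).

Run:
```python
from h import *
import pickle
p=pickle.load(open("p8.pkl","rb"))
for a,z in(((205,147),.1197),((442,146),.1197),((229,133),.05),((419,134),.05)):print(np.round(inv(case,fray(p,*a,z))*1e3,1))
```

```text
[-49.1  68.3 119.7]
[ 48.6  68.9 119.7]
[-56.8  75.4  50. ]
[56.2 75.  50. ]
```

Emit:
{"method": "apply_moves", "body": {
  "steps": [
    [[-0.7,0.5,30,-0.3,0,0.2],[-0.7,0.5,50,-0.3,0,0.2],[-0.7,0.5,60,-0.3,0,0.2],[-0.7,0.5,60,-0.3,0,0.2],[-0.7,0.5,60,-0.3,0,0.2],[-0.7,0.5,60,-0.3,0,0.2]]
  ]
}}

```text
clock: 18.75
eef_pos: [0.5802, -0.2119, 0.0905]
orientation: [0.001, 0.668, 0.744, 0.0]
force: [0.0, 0.1, -0.1]
grip_width: 0.131
gripper_force: 39.3
```

Run:
```python
from h import *
from station import ctrl,get_image,camera_params
s=ctrl.get_state();print(s['eef_pos'],s['clock'])
p=camera_params("wrist");i=get_image("wrist");cv2.imwrite("pics/w9.png",cv2.resize(i[100:340,180:500],None,fx=2.4,fy=2.4,interpolation=cv2.INTER_CUBIC))
import pickle;pickle.dump(p,open("p9.pkl","wb"))
go(s,W(case,[0,0,.062]),np.degrees(case[2]))
```

```text
[ 0.58023221 -0.21188757  0.09048785] 18.75
[ 1.5 -1.2 28.5] [ 0.1  0.1 -0.2]
```

View pics/w9.png

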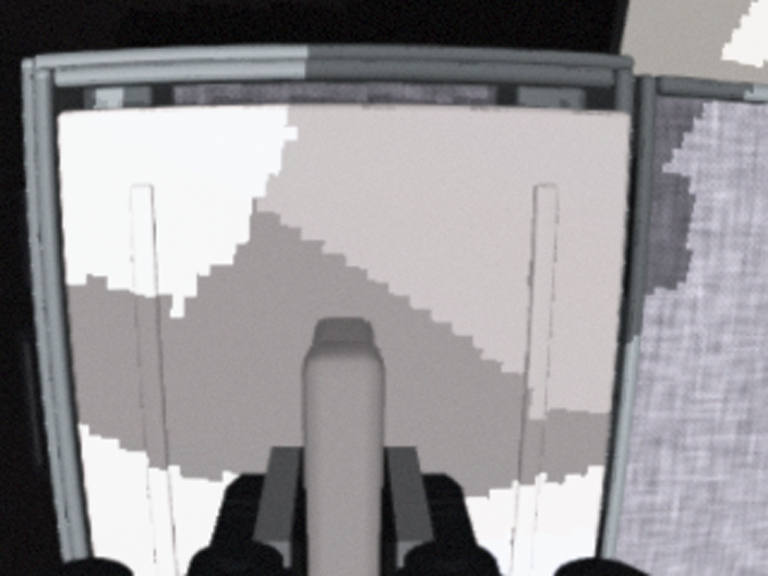

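In the crop, the plate front corners are at (60,113) and (630,113), and the rim's outer corners at (23,62) and (633,57).

Run:
```python
from h import *
import pickle
p=pickle.load(open("p9.pkl","rb"))
for a,z in(((60,113),.063),((630,112),.063),((23,62),.05),((633,57),.05),((50,72),.05),((620,68),.05)):print(np.round(inv(case,fray(p,180+(a[0]+.5)/2.4-.5,100+(a[1]+.5)/2.4-.5,z))*1e3,1))
```

```text
[-46.1  65.9  63. ]
[51.7 65.9 63. ]
[-57.4  75.9  50. ]
[56.3 76.1 50. ]
[-52.1  73.6  50. ]
[53.8 73.9 50. ]
```

Emit:
{"method": "apply_moves", "body": {
  "steps": [
    [[2.2,-2,0,0,0,0],[2.2,-2,5,0,0,0],[2.2,-2,9,0,0,0],[2.2,-2,13,0,0,0],[2.2,-2,16,0,0,0],[2.2,-2,16,0,0,0]]
  ]
}}

```text
clock: 19.4
eef_pos: [0.5764, -0.2094, 0.0715]
orientation: [-0.001, 0.668, 0.744, -0.0]
force: [-0.2, -0.4, -0.7]
grip_width: 0.134
gripper_force: 39.3
```

Emit:
{"method": "apply_moves", "body": {
  "steps": [
    [[0,0,3,0,0,0],[0,0,6,0,0,0],[0,0,8,0,0,0],[0,0,9,0,0,0],[0,0,9,0,0,0]]
  ]
}}

```text
clock: 19.9
eef_pos: [0.5769, -0.2096, 0.0634]
orientation: [-0.0, 0.668, 0.744, -0.0]
force: [-0.2, 0.2, -0.8]
grip_width: 0.129
gripper_force: 39.3
```

Emit:
{"method": "apply_moves", "body": {
  "steps": [
    [[0,0,0.5,0,0,0],[0,0,1,0,0,0],[0,0,1.5,0,0,0],[0,0,1.5,0,0,0]]
  ]
}}

```text
clock: 20.3
eef_pos: [0.5772, -0.2097, 0.0624]
orientation: [0.0, 0.668, 0.744, 0.0]
force: [-0.6, 1.7, 1.1]
grip_width: 0.131
gripper_force: 39.4
```

Emit:
{"method": "apply_moves", "body": {
  "steps": [
    [[0,0,0.5,0,0,0],[0,0,1,0,0,0],[0,0,1,0,0,0]]
  ]
}}

```text
clock: 20.6
eef_pos: [0.5772, -0.2097, 0.0623]
orientation: [0.0, 0.668, 0.744, 0.0]
force: [-2.0, 1.2, 4.4]
grip_width: 0.125
gripper_force: 40.1
```

Seated at the expected height. I'll release it, lift away, and check.

Emit:
{"method": "apply_moves", "body": {
  "steps": [
    [[0,0,-1,0,0,0],[0,0,-1,0,0,0],[0,0,-1,0,0,0],[0,0,-1,0,0,0],[0,0,-1,0,0,0]]
  ],
  "fingers": 0.4
}}

```text
clock: 21.1
eef_pos: [0.5769, -0.2096, 0.0618]
orientation: [-0.0, 0.668, 0.744, -0.0]
force: [-0.4, 0.2, -0.7]
grip_width: 0.397
gripper_force: 0.0
```

Emit:
{"method": "apply_moves", "body": {
  "steps": [
    [[0,0,-10,0,0,0],[0,0,-35,0,0,0],[0,0,-75,0,0,0],[-40,0,-120,0,0,0],[-80,0,-140,0,0,0],[-115,0,-140,0,0,0],[-115,0,-140,0,0,0],[-115,0,-140,0,0,0],[-115,0,-140,0,0,0]]
  ]
}}

```text
clock: 22.0
eef_pos: [0.5891, -0.323, 0.2019]
orientation: [-0.001, 0.668, 0.744, 0.0]
force: [0.2, -0.1, -0.1]
grip_width: 0.404
gripper_force: 0.0
```

Run:
```python
from h import *
from station import ctrl,get_image,camera_params
get_image("top")
s=ctrl.get_state();print(s['eef_pos'],s['clock'])
p=camera_params("wrist");i=get_image("wrist");cv2.imwrite("pics/w10.png",cv2.resize(i[0:240,180:500],None,fx=2.4,fy=2.4,interpolation=cv2.INTER_CUBIC))
import pickle;pickle.dump(p,open("p10.pkl","wb"))
```

```text
[ 0.5891505  -0.32266746  0.20191849] 22.05
```

View pics/w10.png

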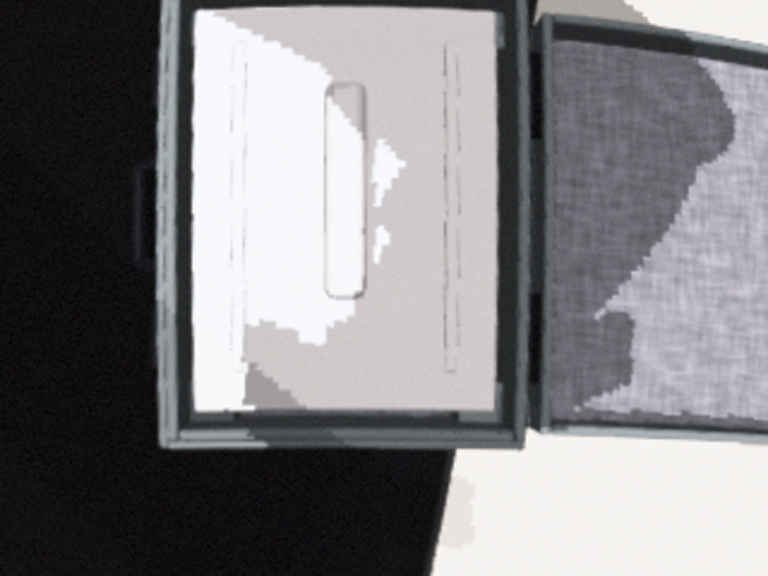

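The divider sits square and level inside the rim: plate corners run from about (193,10) to (497,410), inside all four walls. The pedal came up earlier, so I'm handing in.

```bash
python3 -c "
from station import ctrl
print(ctrl.sign_off())"
```

```text
the job is handed in; nothing more can be done
None
```

I ejected the drive, laid it flat and centred in the case, seated the divider on the ledges above it, and handed the job in at about 22 s on the robot's clock; the hand-in returned no verdict.

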